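# Hang the slim plug gauge in the hook cabinet

### The job

Put the slimmer of the two plug gauges away: take it down through the opening in the top of the little hook cabinet and hang it by the eye below its grip on the hook inside, so that it hangs freely. Nothing may touch the rim round the opening, and the thicker gauge stays standing where it is.

Things in the scene. Friction and masses are not known exactly. Their poses are not given: they have to be found in the camera images.
- slim_gauge: Upright gauge, 0.2 kg. Origin: centre of underside, z up. Steel plug 30 mm across, z 0-35; above it a 7 mm wire eye in the gauge's y-z plane (hole runs along x): 45 mm wide outside, hole 31 mm wide, z 53 to 96.5 mm, arched at the top; wooden grip 18 (x) by 28 (y) mm, z 102-150: hold its 28 mm sides at z = 128, fingers clear of the hook's line. Same when turned half round.
- thick_gauge: The other gauge, to be left alone: same make, same 150 mm height, grip and eye, but its plug is 48 mm across. The two stand upright in either order. Origin: centre of underside.
- cabinet_rim: Rim, not to be touched, on a fixed wooden cabinet with a window in its front (-x). Origin: centre of the opening at the rim's top face, 158 mm above the bench; x to the cabinet's back, y to its left, z up. Opening x -65 to 65, y -80 to 80 mm; rim 14 mm thick, 184 x 214 mm outside. Cabinet floor 148 mm below the origin; empty but for the hook.
- hook_seat (a point): Top of the 8 mm hook's seat, where the eye's top bar rests: x 27, y 0, z -36.5 mm in the rim's frame. From the back wall the hook dips to a level seat (x 36 to 18), then rises 11 mm to its tip at x = 2. The plug goes down in front of the tip; then the eye goes over it towards +x, gauge x along cabinet x. Hung, the gauge's underside is 25 mm above the bench.
Not all that is in view belongs to the job. What is shaped like the slim_gauge but green or yellow is not meant.

How it is judged:
By the outcome, as a careful person would: the job done as asked, in the order asked, and still so for the second after the job is handed in, with the robot touching nothing.
It also fails if it takes over 54 s, if anything falls off the work surface, if the arm or the gripper's body presses on something with over 40 N, if the wrist force passes 120 N, or if a joint passes its speed limit or range.

### The arm

A 6-joint arm with a two-finger parallel gripper is mounted at the origin on the work surface; the furniture and walls round the work are solid. World frame = base frame: x ahead of the robot, y to its left, z up, the work surface at z = 0. Lengths are in mm, angles in rad, forces in N, time in s.
With the tool pointing down it reaches from about 350 to 875 mm from the base axis. Payload 4.2 kg.
Tool frame: the origin (TCP) lies midway between the tips of the shut fingers; the grasp point (between the pads) lies 19 mm behind it; z points along the fingers, y is the line along which they close (so a half turn about z gives the same grasp; the last joint's range is limited). The gripper opens to 85 mm and grips with 20 to 120 N. Pads are 22 mm wide; open, the fingers measure 114 mm over their backs; the gripper's body (76 mm by 85 mm) begins 54 mm behind the grasp point. The pads swing forward as they close: fully open they stand 13 mm farther back than shut.
Start: joints at [1.401, 0.385, 0.008, 0, -1.194, -0.259], TCP at [259.829, 568.408, 231.312] pointing down, gripper open.
Joint ranges: [-3.14, 3.14], [-1.21, 2.06], [-1.07, 1.41], [-3.16, 2.05], [-2.99, -0.16], [-3.1, 3.1]. Speed limits (rad/s): [2.79, 2.79, 3.14, 3.14, 3.14, 3.14].

### API

Orientations are given as a unit quaternion [x, y, z, w].
In Python, from bench import arm gives the robot as it stands.
- The arm moves only by the tool send_rows, never from a script. Its argument "targets" is a list of rows, each an object of numbers: "gripper": the gripper command: -1 is fully open, 1 is shut, values between are in proportion; "x", "y", "z": the shift along the tool's x, y, z in cm; "ax", "ay", "az": the turn, a rotation vector about the tool's x, y, z in degrees. A call has 1 to 5 rows; each row shifts and turns the commanded pose from where the row before left it, along the tool's axes as they then stand; what a row does not reach is not made up. A row lasts 1/12 s, in which the tool goes at most 41.7 mm and 7.16 degrees, less where a joint would pass 70% of its speed; a pose out of reach is approached as far as the arm can. A call is refused whole if a number of a shift passes 4.17 or a number of a turn 7.16, either way. A call with a gripper value outside its range is refused whole. The fingers move at their own pace and stop on an object; the grip force is fixed at half the most. Time passes only in rows, so rows that do not move let the fingers close. It gives the time, the measured TCP pose, the force, the opening and the grip force at its end, in the units of the state.
- arm.read_state(): the state, without advancing time (a new reading comes with each control period).
- arm.get_image(name): name is "side" or "top" or "wrist"; returns (picture, depth): 384x512x3 uint8, red, green, blue; 384x512 float32, mm along the optical axis (not along the pixel's ray), 0 where there is no reading.
- arm.camera_model(name): a dict with "fx", "fy", "cx", "cy" (pixels), "cam_to_world" (4x4, takes a point from camera to world coordinates). Camera axes: x right, y down, z forward; pixel columns grow to the right and rows downward; lengths in mm; the calibration is good to about 2 mm. A picture is of the moment at which its call begins: read the wrist's pose just before it. camera_model takes no time and is no camera call; for the wrist camera it gives the pose at the moment of the call.
- arm.job_done(): hands the job in; it is judged then, once.
Trained networks look in the newest picture that a camera, given by its name, has taken for a name from the list of things; names that differ only in an ending like _2 or _b are one class to them, and where a whole thing is asked for, a point or a joint stands for the part that bears it (a point fixed in the world has none). Each returns a list of dicts, best first, with "score" (0 to 1); they miss things now and then, are a little off and sometimes report something else, mostly with a low value. They report only what shows in the picture. A call takes as long as a camera call. They do not tell look-alikes from the thing itself.
- arm.boxes_of(camera, thing): "rect" ([left, top, width, height] in pixels, round what is visible of it).
The state is a dict: "clock": time; "joints": joint angles; "joint_vel": joint speeds; "joint_efforts": joint torques, N m; "position": TCP position; "ee_rot": TCP orientation; "contact_force": force on the tool from outside, world axes, zero at the start; "wrist_torque": the same for the moment, N m; "gripper_width": finger opening in mm; "grasp_force": force on a finger pad.
Only numpy, scipy, OpenCV 4.12 (cv2) and the standard library are available. Lean on these libraries where they do the work, as an engineer would, in place of code of your own. Each camera call takes 0.05 s, during which the arm holds its last target. There are 200 camera calls.

## Working session

There is one attempt and no reset: what is moved stays moved. The work goes in short steps, Python scripts to look and compute and a tool call to move; the robot and the scene stay as the last step left them, time stands still between calls to the robot, and variables do not carry over. Pictures are saved under pics/ and viewed, at most 10 in all, crops included, and the job is handed in when it is done.

Besides the shell and the picture viewer there is one more tool, called after ">>>" by a JSON object that holds its "op" and its "data". send_rows: Moves the arm, as the interface text tells. Its arguments: {"type":"object","properties":{"targets":{"type":"array"}},"required":["targets"]}

```bash
mkdir -p pics; cat > h.py <<'E'
import numpy as np, cv2
from bench import arm
def px2w(m,u,v,d):
    p=np.array([(u-m['cx'])/m['fx']*d,(v-m['cy'])/m['fy']*d,d,1]); return (np.array(m['cam_to_world'])@p)[:3]
def cloud(m,D):
    v,u=np.mgrid[0:D.shape[0],0:D.shape[1]]
    P=np.stack([(u-m['cx'])/m['fx']*D,(v-m['cy'])/m['fy']*D,D,np.ones_like(D)],-1)
    W=(P@np.array(m['cam_to_world']).T)[...,:3]; W[D==0]=np.nan; return W
E
python3 - <<'E'
from h import *
ims=[]
for c in('top','side'):
    I,D=arm.get_image(c); m=arm.camera_model(c); np.savez(f'{c}.npz',I=I,D=D,M=m['cam_to_world'])
    cv2.imwrite(f'pics/{c}.png',I[...,::-1])
    print(c,np.round(m['cam_to_world'],3).tolist(),m['fx'])
    W=cloud(m,D)
    for t in('slim_gauge','thick_gauge','cabinet_rim'):
        for b in arm.boxes_of(c,t):
            l,tp,w,h=b['rect']; u,v=int(l+w/2),int(tp+h/2)
            print(c,t,np.round(b['rect']),round(b['score'],2),np.round(W[min(v,383),min(u,511)]))
print(arm.read_state())
E
```

```text
top [[-0.015, -0.982, 0.186, 360.025], [-1.0, 0.01, -0.028, -30.842], [0.025, -0.187, -0.982, 956.427], [0.0, 0.0, 0.0, 1.0]] 382.08833465264945
top slim_gauge [262. 198.  12.  21.] 0.65 [482. -68. 151.]
top slim_gauge [289. 176.  24.  26.] 0.58 [ 529. -143.  133.]
top slim_gauge [312. 208.  14.  21.] 0.51 [ 462. -178.  131.]
top thick_gauge [354. 205.  34.  28.] 0.59 [ 460. -297.  117.]
top cabinet_rim [111. 174. 107.  92.] 0.63 [476. 183.  11.]
side [[0.998, -0.021, 0.053, 458.584], [-0.055, -0.58, 0.813, -845.62], [0.014, -0.814, -0.581, 693.656], [0.0, 0.0, 0.0, 1.0]] 375.51858679193583
side slim_gauge [233. 180.  20.  51.] 0.96 [488.  28.  -2.]
side slim_gauge [226. 209.  20.  53.] 0.95 [ 462. -105.   -1.]
side slim_gauge [258. 195.  17.  53.] 0.91 [ 537. -164.   97.]
side thick_gauge [228. 247.  26.  60.] 0.65 [ 472. -328.   90.]
side thick_gauge [199. 122.  68.  79.] 0.49 [461.  48. 136.]
side cabinet_rim [203. 121.  65.  36.] 0.63 [470. 245.  98.]
{'clock': 0.4, 'joints': array([ 1.40060969e+00,  3.84838849e-01,  7.72142398e-03, -1.12274508e-04,
       -1.19401482e+00, -2.58577701e-01]), 'joint_vel': array([ 2.04768642e-03, -1.58430036e-03,  3.11110339e-03,  7.65404919e-04,
       -4.71817796e-05,  8.13555434e-04]), 'joint_efforts': array([ 6.99378961e-04, -3.91586995e+01,  1.88326925e+01,  4.18452457e+00,
       -1.45467307e-03,  7.16917192e-07]), 'position': array([259.77874847, 568.33535872, 231.14148418]), 'ee_rot': array([ 9.77103609e-01, -2.12763966e-01, -4.47242962e-05,  1.70102750e-04]), 'contact_force': array([-0.70687886, -0.47366556, -0.19306498]), 'wrist_torque': array([ 0.02871251, -0.01473913,  0.0293218 ]), 'grasp_force': 0.0, 'gripper_width': 85.5375275901554}
```

View pics/top.png

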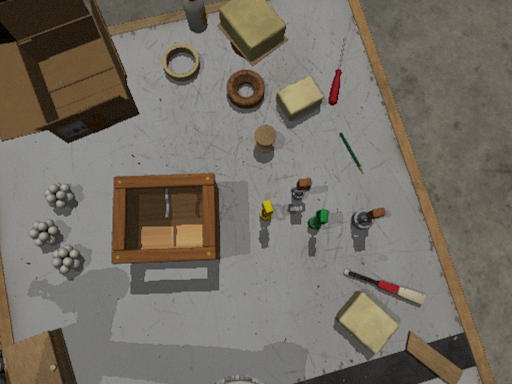

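View pics/side.png

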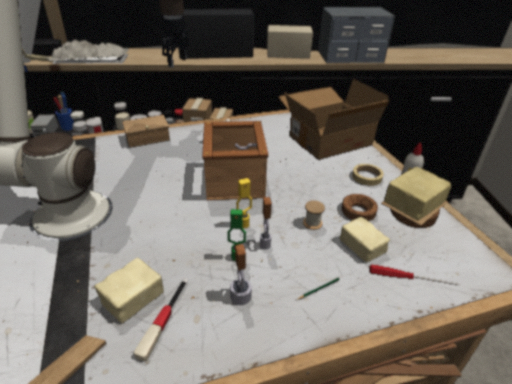

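Candidates, top view px: yellow look-alike (267,210), green look-alike (320,215), brown-grip gauge (304,185) with a small plug, and brown-grip gauge (377,213) with a big plug. I choose (304,185), which is side px (266,225).

```bash
python3 - <<'E'
from h import *
a=np.load('top.npz')['I'][160:260,230:400]; b=np.load('side.npz')['I'][170:310,190:300]
A=cv2.resize(a,(0,0),fx=3,fy=3,interpolation=2);B=cv2.resize(b,(0,0),fx=2.5,fy=2.5,interpolation=2)
C=np.zeros((350,790,3),np.uint8);C[:300,:510]=A;C[:350,512:787]=B
cv2.imwrite('pics/crop.png',C[...,::-1])
for c in('top','side'):
    z=np.load(c+'.npz');m=arm.camera_model(c);W=cloud(m,z['D']);I=z['I'].astype(int)
    s=(abs(W[...,2]-158)<8)&(abs(W[...,0]-475)<160)&(abs(W[...,1]-190)<160)
    P=W[s];print(c,'rim',len(P),P[:,2].mean(),cv2.minAreaRect(P[:,:2].astype(np.float32)), np.percentile(P,[1,99],axis=0).round())
    red=(I[...,0]>1.5*I[...,2])&(I[...,0]>I[...,1]*1.25)
    for n,cx,cy in(('slim',535,-150),('thick',462,-305)):
        s=(W[...,2]>104)&(W[...,2]<160)&(np.hypot(W[...,0]-cx,W[...,1]-cy)<45)&red
        P=W[s];print(c,n,len(P),np.median(P,axis=0).round(1),np.percentile(P,[3,97],axis=0).round(),cv2.minAreaRect(P[:,:2].astype(np.float32)) if len(P)>3 else '')
        s=(W[...,2]>5)&(W[...,2]<45)&(np.hypot(W[...,0]-cx,W[...,1]-cy)<45)
        P=W[s];print('  plug',len(P),np.median(P,axis=0).round(1),np.ptp(P,axis=0) if len(P) else '')
E
```

```text
top rim 4280 157.12796628629673 ((464.6134338378906, 151.91542053222656), (184.08529663085938, 214.17803955078125), 1.606411337852478) [[373.  45. 152.]
 [555. 257. 160.]]
top slim 132 [ 534.9 -147.5  149.2] [[ 529. -161.  122.]
 [ 546. -135.  152.]] ((537.5758666992188, -148.06175231933594), (18.07973289489746, 27.416725158691406), 7.104259490966797)
  plug 75 [ 530.3 -145.5   35.2] [16.13783544 29.43195244 37.9005257 ]
top thick 140 [ 469.7 -300.3  148.5] [[ 461. -318.  116.]
 [ 480. -291.  152.]] ((471.0174255371094, -304.83612060546875), (17.677946090698242, 27.369489669799805), 12.891857147216797)
  plug 271 [ 464.9 -298.1   35.1] [45.69559688 46.77037953 37.15451118]
side rim 1214 156.78900688630873 ((464.93609619140625, 149.2844696044922), (183.60726928710938, 219.0309295654297), 1.5260858535766602) [[374.  41. 151.]
 [556. 255. 160.]]
side slim 128 [ 537.9 -163.1  141.7] [[ 531. -166.  112.]
 [ 545. -141.  151.]] ((537.7569580078125, -151.4745330810547), (14.715503692626953, 30.14698028564453), 2.8884823322296143)
  plug 155 [ 537.2 -160.9   28.9] [28.20670287 24.68860011 38.40778346]
side thick 196 [ 470.5 -319.7  143.5] [[ 463. -323.  112.]
 [ 478. -298.  151.]] ((470.91217041015625, -309.29425048828125), (17.724393844604492, 28.06540870666504), 8.258724212646484)
  plug 439 [ 469.7 -320.7   34.2] [46.62538665 46.61482421 39.84117084]
```

View pics/crop.png

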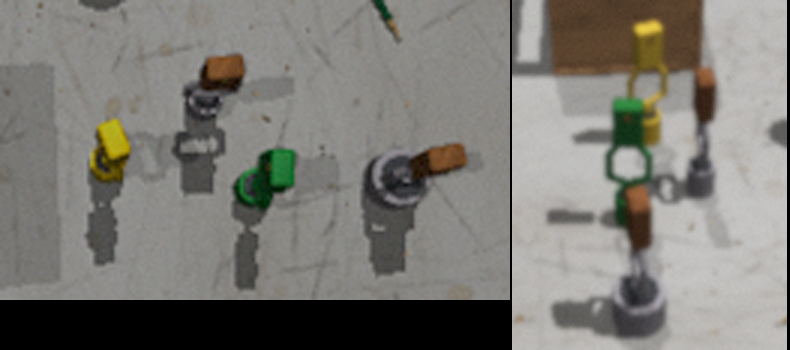

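The crop confirms it: the gauge at crop (222,73) has the brown grip and small plug, so it is the slim one. The one at (440,160) has the wide plug and is the thick one. Slim is at about (537.6,-149) with yaw about +5°. The rim is at (464.7,151) with yaw 1.6°. First I lift and turn +30°.

>>> {"op": "send_rows", "data": {"targets": [{"gripper":-1,"z":-2,"az":-6},{"gripper":-1,"z":-2,"az":-6},{"gripper":-1,"z":-2,"az":-6},{"gripper":-1,"z":-2,"az":-6},{"gripper":-1,"z":-2,"az":-6}]}}

```text
$.targets[0]: bad value
```

```bash
cat > go.py <<'E'
import sys
from h import *
from scipy.spatial.transform import Rotation as R
s=arm.read_state(); r=R.from_quat(s['ee_rot']); M=r.as_matrix()
print('t',round(s['clock'],2),'pos',s['position'].round(1),'yaw',round(np.degrees(np.arctan2(M[1,0],M[0,0])),2),'tilt',M[:,2].round(4),'w',round(s['gripper_width'],1),'F',s['contact_force'].round(1),'g',round(s['grasp_force'],1))
if len(sys.argv)>3: print('cm in tool',(r.inv().apply(np.array(sys.argv[1:4],float)-s['position'])/10).round(3))
E
python3 go.py 537.6 -149 331
```

```text
t 0.4 pos [259.8 568.3 231.1] yaw -24.57 tilt [-2.e-04 -3.e-04 -1.e+00] w 85.5 F [-0.7 -0.5 -0.2] g 0.0
cm in tool [55.092 53.691 -9.968]
```

>>> {"op": "send_rows", "data": {"targets": [{"gripper":-1,"x":0,"y":0,"z":-2,"ax":0,"ay":0,"az":-6},{"gripper":-1,"x":0,"y":0,"z":-2,"ax":0,"ay":0,"az":-6},{"gripper":-1,"x":0,"y":0,"z":-2,"ax":0,"ay":0,"az":-6},{"gripper":-1,"x":0,"y":0,"z":-2,"ax":0,"ay":0,"az":-6},{"gripper":-1,"x":0,"y":0,"z":-2,"ax":0,"ay":0,"az":-6}]}}

```text
clock: 0.82
position: [259.8, 568.3, 332.3]
ee_rot: [0.999, 0.05, -0.0, -0.0]
contact_force: [0.2, 0.2, 0.2]
gripper_width: 85.5
grasp_force: 0.0
```

```bash
python3 go.py 537.6 -149 331
```

```text
t 0.82 pos [259.8 568.3 332.3] yaw 5.73 tilt [-0.  0. -1.] w 85.5 F [0.2 0.2 0.2] g 0.0
cm in tool [20.483 74.142  0.13 ]
```

>>> {"op": "send_rows", "data": {"targets": [{"gripper":-1,"x":1,"y":3.7,"z":0,"ax":0,"ay":0,"az":0},{"gripper":-1,"x":1,"y":3.7,"z":0,"ax":0,"ay":0,"az":0},{"gripper":-1,"x":1,"y":3.7,"z":0,"ax":0,"ay":0,"az":0},{"gripper":-1,"x":1,"y":3.7,"z":0,"ax":0,"ay":0,"az":0},{"gripper":-1,"x":1,"y":3.7,"z":0,"ax":0,"ay":0,"az":0}]}}

```text
clock: 1.23
position: [327.3, 387.2, 331.5]
ee_rot: [0.999, 0.048, 0.0, -0.0]
contact_force: [1.4, 0.3, 0.4]
gripper_width: 85.7
grasp_force: 0.0
```

>>> {"op": "send_rows", "data": {"targets": [{"gripper":-1,"x":1,"y":3.7,"z":0,"ax":0,"ay":0,"az":0},{"gripper":-1,"x":1,"y":3.7,"z":0,"ax":0,"ay":0,"az":0},{"gripper":-1,"x":1,"y":3.7,"z":0,"ax":0,"ay":0,"az":0},{"gripper":-1,"x":1,"y":3.7,"z":0,"ax":0,"ay":0,"az":0},{"gripper":-1,"x":1,"y":3.7,"z":0,"ax":0,"ay":0,"az":0}]}}

```text
clock: 1.65
position: [394.5, 207.7, 331.7]
ee_rot: [0.999, 0.048, 0.0, -0.0]
contact_force: [0.7, 0.9, 0.0]
gripper_width: 85.2
grasp_force: 0.0
```

```bash
cat > wc.py <<'E'
from h import *
import sys
m=arm.camera_model('wrist');I,D=arm.get_image('wrist');cv2.imwrite('pics/%s.png'%sys.argv[1],I[...,::-1])
W=cloud(m,D);np.savez(sys.argv[1]+'.npz',I=I,D=D,M=m['cam_to_world'],W=W)
print(np.round(m['cam_to_world'],2).tolist(),m['fx'])
print('z',np.nanpercentile(W[...,2],[1,50,99]))
s=(abs(W[...,2]-158)<5)&(abs(W[...,0]-465)<130)&(abs(W[...,1]-152)<140)
P=W[s];print('rim',len(P));
if len(P)>500: print(P[:,2].mean(),cv2.minAreaRect(P[:,:2].astype(np.float32)))
E
python3 go.py 537.6 -149 331; python3 wc.py w1
```

```text
t 1.65 pos [394.5 207.7 331.7] yaw 5.47 tilt [ 7.e-04  8.e-04 -1.e+00] w 85.2 F [0.7 0.9 0. ] g 0.0
cm in tool [10.849 36.869  0.054]
[[0.09, -0.95, -0.31, 473.69], [-1.0, -0.09, -0.03, 215.26], [-0.0, 0.31, -0.95, 474.91], [0.0, 0.0, 0.0, 1.0]] 303.0392393137776
z [-569.52264786    1.86279386  419.68687494]
rim 19284
158.39446918574842 ((463.0517578125, 151.96554565429688), (184.5234375, 213.88992309570312), 1.5430026054382324)
```

View pics/w1.png

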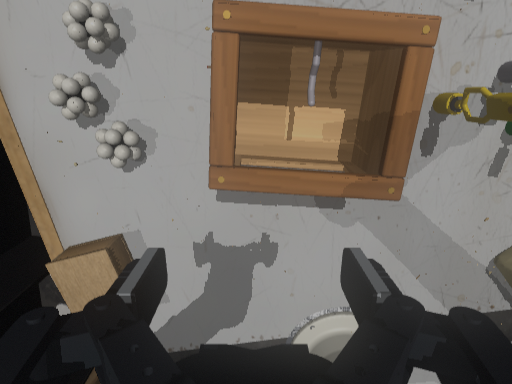

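The wrist view shows the rim at px (212-438, 2-200) and the hook from the back wall, px (318,42)-(311,103). The rim fit is (463.1,152.0) with yaw 1.54°, which agrees with the top camera. I go on to the gauge.

>>> {"op": "send_rows", "data": {"targets": [{"gripper":-1,"x":1.1,"y":3.7,"z":0,"ax":0,"ay":0,"az":0},{"gripper":-1,"x":1.1,"y":3.7,"z":0,"ax":0,"ay":0,"az":0},{"gripper":-1,"x":1.1,"y":3.7,"z":0,"ax":0,"ay":0,"az":0},{"gripper":-1,"x":1.1,"y":3.7,"z":0,"ax":0,"ay":0,"az":0},{"gripper":-1,"x":1.1,"y":3.7,"z":0,"ax":0,"ay":0,"az":0}]}}

```text
clock: 2.12
position: [466.9, 28.8, 331.7]
ee_rot: [0.999, 0.048, 0.001, -0.0]
contact_force: [0.9, 0.5, 0.7]
gripper_width: 85.5
grasp_force: 0.0
```

>>> {"op": "send_rows", "data": {"targets": [{"gripper":-1,"x":1.1,"y":3.7,"z":0,"ax":0,"ay":0,"az":0},{"gripper":-1,"x":1.1,"y":3.7,"z":0,"ax":0,"ay":0,"az":0},{"gripper":-1,"x":1.1,"y":3.7,"z":0,"ax":0,"ay":0,"az":0},{"gripper":-1,"x":1,"y":3.7,"z":0,"ax":0,"ay":0,"az":0},{"gripper":-1,"x":1,"y":3.5,"z":0,"ax":0,"ay":0,"az":0}]}}

```text
clock: 2.53
position: [537.1, -148.7, 331.4]
ee_rot: [0.999, 0.047, 0.0, 0.0]
contact_force: [0.6, 0.8, -0.8]
gripper_width: 85.2
grasp_force: 0.0
```

```bash
python3 - <<'E'
from h import *
# hook from w1
z=np.load('w1.npz');W=z['W'];c,s=np.cos(np.radians(1.55)),np.sin(np.radians(1.55))
d=W-[463.5,152,158.4];L=np.stack([c*d[...,0]+s*d[...,1],-s*d[...,0]+c*d[...,1],d[...,2]],-1)
k=(abs(L[...,0])<60)&(abs(L[...,1])<40)&(L[...,2]<-15)&(L[...,2]>-60);P=L[k]
for a in range(-4,60,6):
    q=P[(P[:,0]>=a)&(P[:,0]<a+6)]
    if len(q):print(a,len(q),np.median(q,axis=0).round(1))
E
python3 wc.py w2; python3 go.py 537.6 -149 331
python3 - <<'E'
from h import *
W=np.load('w2.npz')['W']
s=(W[...,2]>146)&(W[...,2]<156)&(np.hypot(W[...,0]-537.6,W[...,1]+149)<40)
P=W[s];print(len(P),P.mean(0),cv2.minAreaRect(P[:,:2].astype(np.float32)))
E
```

```text
2 39 [  5.2   0.4 -26.3]
8 43 [ 11.3   0.4 -29.8]
14 43 [ 16.9   1.1 -36. ]
20 39 [ 23.    0.4 -37.3]
26 44 [ 28.5   0.3 -37.3]
32 45 [ 34.8   0.6 -35.9]
38 52 [ 41.    0.5 -30.3]
44 48 [ 46.8   0.2 -27.1]
50 48 [ 53.1   0.5 -26.8]
56 33 [ 58.1   0.4 -26.7]
[[0.09, -0.95, -0.31, 616.35], [-1.0, -0.09, -0.03, -141.07], [0.0, 0.31, -0.95, 474.56], [0.0, 0.0, 0.0, 1.0]] 303.0392393137776
z [-721.55175731    1.23594353  419.29525807]
rim 6329
158.24811420383114 ((465.0280456542969, 94.92854309082031), (184.5689239501953, 103.30660247802734), 1.1574954986572266)
t 2.58 pos [ 538.9 -153.1  330.4] yaw 5.16 tilt [-6.0e-04 -2.6e-03 -1.0e+00] w 85.6 F [ 3.7 -1.1  2. ] g 0.0
cm in tool [-0.088 -0.424 -0.062]
390 [ 538.3097853  -148.92321091  150.23408608] ((537.982421875, -149.05165100097656), (17.157419204711914, 26.676668167114258), 4.593175888061523)
```

View pics/w2.png

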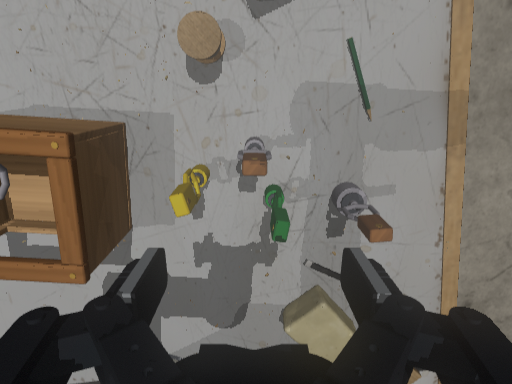

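The wrist view shows the slim gauge at (255,160), yellow at (185,195), green at (278,220) and thick at (370,225). The slim gauge measures (538,-149) with yaw 4.6°. I descend part way and check alignment.

>>> {"op": "send_rows", "data": {"targets": [{"gripper":-1,"x":0,"y":0,"z":2.5,"ax":0,"ay":0,"az":0},{"gripper":-1,"x":0,"y":0,"z":3,"ax":0,"ay":0,"az":0},{"gripper":-1,"x":0,"y":0,"z":3,"ax":0,"ay":0,"az":0.5},{"gripper":-1,"x":0,"y":0,"z":2.5,"ax":0,"ay":0,"az":0},{"gripper":-1,"x":0,"y":0,"z":0,"ax":0,"ay":0,"az":0}]}}

```text
clock: 3.0
position: [533.3, -146.0, 215.6]
ee_rot: [0.999, 0.042, -0.006, -0.001]
contact_force: [-0.9, 0.1, -1.3]
gripper_width: 85.6
grasp_force: 0.0
```

```bash
python3 go.py 538 -149 109
```

```text
t 3.0 pos [ 533.3 -146.   215.6] yaw 4.86 tilt [-0.0115  0.0019 -0.9999] w 85.6 F [-0.9  0.1 -1.3] g 0.0
cm in tool [ 0.566  0.366 10.658]
```

>>> {"op": "send_rows", "data": {"targets": [{"gripper":-1,"x":0,"y":0,"z":0,"ax":0,"ay":0,"az":0},{"gripper":-1,"x":0,"y":0,"z":0,"ax":0,"ay":0,"az":0},{"gripper":-1,"x":0,"y":0,"z":0,"ax":0,"ay":0,"az":0}]}}

```text
clock: 3.25
position: [538.1, -146.6, 223.7]
ee_rot: [0.999, 0.043, 0.002, 0.0]
contact_force: [-0.4, -0.5, 1.1]
gripper_width: 85.7
grasp_force: 0.0
```

```bash
python3 go.py 538 -149 109
```

```text
t 3.25 pos [ 538.1 -146.6  223.7] yaw 4.96 tilt [ 4.4e-03 -6.0e-04 -1.0e+00] w 85.7 F [-0.4 -0.5  1.1] g 0.0
cm in tool [-0.084  0.223 11.471]
```

>>> {"op": "send_rows", "data": {"targets": [{"gripper":-1,"x":0,"y":0.1,"z":1.2,"ax":0,"ay":0,"az":0},{"gripper":-1,"x":0,"y":0.1,"z":1.8,"ax":0,"ay":0,"az":0},{"gripper":-1,"x":0,"y":0,"z":1.8,"ax":0,"ay":0,"az":0},{"gripper":-1,"x":0,"y":0,"z":0.6,"ax":0,"ay":0,"az":0},{"gripper":-1,"x":0,"y":0,"z":0,"ax":0,"ay":0,"az":0}]}}

```text
clock: 3.67
position: [536.7, -148.5, 167.1]
ee_rot: [0.999, 0.043, -0.001, -0.0]
contact_force: [1.0, 0.3, -0.8]
gripper_width: 85.2
grasp_force: 0.0
```

>>> {"op": "send_rows", "data": {"targets": [{"gripper":-1,"x":0,"y":0,"z":0,"ax":0,"ay":0,"az":0},{"gripper":-1,"x":0,"y":0,"z":0,"ax":0,"ay":0,"az":0},{"gripper":-1,"x":0,"y":0,"z":0,"ax":0,"ay":0,"az":0},{"gripper":-1,"x":0,"y":0,"z":0,"ax":0,"ay":0,"az":0}]}}

```text
clock: 4.0
position: [537.5, -148.6, 168.4]
ee_rot: [0.999, 0.043, 0.001, 0.0]
contact_force: [0.2, 0.1, 0.2]
gripper_width: 85.2
grasp_force: 0.0
```

```bash
python3 go.py 538 -149 109
```

```text
t 4.0 pos [ 537.5 -148.6  168.4] yaw 4.94 tilt [ 2.1e-03 -1.0e-04 -1.0e+00] w 85.2 F [0.2 0.1 0.2] g 0.0
cm in tool [0.032 0.042 5.944]
```

>>> {"op": "send_rows", "data": {"targets": [{"gripper":-1,"x":0,"y":0,"z":1,"ax":0,"ay":0,"az":0},{"gripper":-1,"x":0,"y":0,"z":1.5,"ax":0,"ay":0,"az":0},{"gripper":-1,"x":0,"y":0,"z":1.5,"ax":0,"ay":0,"az":0},{"gripper":-1,"x":0,"y":0,"z":1.2,"ax":0,"ay":0,"az":0},{"gripper":-1,"x":0,"y":0,"z":0.7,"ax":0,"ay":0,"az":0}]}}

```text
clock: 4.42
position: [535.9, -148.5, 106.3]
ee_rot: [0.999, 0.043, -0.001, -0.0]
contact_force: [-0.4, 0.6, -0.4]
gripper_width: 85.3
grasp_force: 0.0
```

>>> {"op": "send_rows", "data": {"targets": [{"gripper":-1,"x":0,"y":0,"z":0,"ax":0,"ay":0,"az":0},{"gripper":-1,"x":0,"y":0,"z":0,"ax":0,"ay":0,"az":0},{"gripper":-1,"x":0,"y":0,"z":0,"ax":0,"ay":0,"az":0},{"gripper":-1,"x":0,"y":0,"z":0,"ax":0,"ay":0,"az":0}]}}

```text
clock: 4.75
position: [537.6, -148.6, 109.2]
ee_rot: [0.999, 0.043, 0.001, 0.0]
contact_force: [-0.5, 0.9, -0.8]
gripper_width: 85.4
grasp_force: 0.0
```

```bash
python3 go.py 538 -149 109
```

```text
t 4.75 pos [ 537.6 -148.6  109.2] yaw 4.94 tilt [ 1.9e-03 -2.0e-04 -1.0e+00] w 85.4 F [-0.5  0.9 -0.8] g 0.0
cm in tool [0.036 0.043 0.019]
```

Position is good, so I close the fingers.

>>> {"op": "send_rows", "data": {"targets": [{"gripper":1,"x":0,"y":0,"z":0,"ax":0,"ay":0,"az":0},{"gripper":1,"x":0,"y":0,"z":0,"ax":0,"ay":0,"az":0},{"gripper":1,"x":0,"y":0,"z":0,"ax":0,"ay":0,"az":0},{"gripper":1,"x":0,"y":0,"z":0,"ax":0,"ay":0,"az":0},{"gripper":1,"x":0,"y":0,"z":0,"ax":0,"ay":0,"az":0}]}}

```text
clock: 5.17
position: [537.2, -148.7, 108.6]
ee_rot: [0.999, 0.043, 0.0, 0.0]
contact_force: [1.6, 0.4, -1.3]
gripper_width: 27.5
grasp_force: 59.1
```

>>> {"op": "send_rows", "data": {"targets": [{"gripper":1,"x":0,"y":0,"z":0,"ax":0,"ay":0,"az":0},{"gripper":1,"x":0,"y":0,"z":0,"ax":0,"ay":0,"az":0},{"gripper":1,"x":0,"y":0,"z":0,"ax":0,"ay":0,"az":0},{"gripper":1,"x":0,"y":0,"z":0,"ax":0,"ay":0,"az":0},{"gripper":1,"x":0,"y":0,"z":0,"ax":0,"ay":0,"az":0}]}}

```text
clock: 5.58
position: [537.2, -148.7, 108.6]
ee_rot: [0.999, 0.043, 0.0, 0.0]
contact_force: [0.6, -1.0, 2.3]
gripper_width: 27.5
grasp_force: 59.6
```

>>> {"op": "send_rows", "data": {"targets": [{"gripper":1,"x":0,"y":0,"z":-1,"ax":0,"ay":0,"az":0},{"gripper":1,"x":0,"y":0,"z":-2,"ax":0,"ay":0,"az":0},{"gripper":1,"x":0,"y":0,"z":-2.5,"ax":0,"ay":0,"az":0},{"gripper":1,"x":0,"y":0,"z":-2.5,"ax":0,"ay":0,"az":0},{"gripper":1,"x":0,"y":0,"z":-2.5,"ax":0,"ay":0,"az":0}]}}

```text
clock: 6.0
position: [535.8, -148.2, 213.8]
ee_rot: [0.999, 0.043, -0.001, -0.001]
contact_force: [1.0, 0.8, -3.5]
gripper_width: 27.4
grasp_force: 59.4
```

>>> {"op": "send_rows", "data": {"targets": [{"gripper":1,"x":0,"y":0,"z":-2.5,"ax":0,"ay":0,"az":1},{"gripper":1,"x":0,"y":0,"z":-2.5,"ax":0,"ay":0,"az":1},{"gripper":1,"x":0,"y":0,"z":-2.5,"ax":0,"ay":0,"az":1},{"gripper":1,"x":0,"y":0,"z":-1.5,"ax":0,"ay":0,"az":0.3},{"gripper":1,"x":0,"y":0,"z":-1,"ax":0,"ay":0,"az":0}]}}

```text
clock: 6.42
position: [536.8, -148.3, 315.2]
ee_rot: [1.0, 0.014, 0.001, -0.0]
contact_force: [0.3, 0.1, -3.7]
gripper_width: 27.5
grasp_force: 59.5
```

>>> {"op": "send_rows", "data": {"targets": [{"gripper":1,"x":0,"y":0,"z":0,"ax":0,"ay":0,"az":0},{"gripper":1,"x":0,"y":0,"z":0,"ax":0,"ay":0,"az":0}]}}

```text
clock: 6.58
position: [536.3, -148.2, 312.5]
ee_rot: [1.0, 0.014, -0.001, -0.001]
contact_force: [-1.4, 0.6, -3.6]
gripper_width: 27.4
grasp_force: 59.5
```

```bash
python3 go.py 435.8 151.4 315
```

```text
t 6.58 pos [ 536.3 -148.2  312.5] yaw 1.63 tilt [-0.0015  0.0011 -1.    ] w 27.4 F [-1.4  0.6 -3.6] g 59.5
cm in tool [ -9.196 -30.236  -0.206]
```

>>> {"op": "send_rows", "data": {"targets": [{"gripper":1,"x":-0.3,"y":-1,"z":0,"ax":0,"ay":0,"az":0},{"gripper":1,"x":-0.5,"y":-1.5,"z":0,"ax":0,"ay":0,"az":0},{"gripper":1,"x":-0.6,"y":-2,"z":0,"ax":0,"ay":0,"az":0},{"gripper":1,"x":-0.8,"y":-2.5,"z":0,"ax":0,"ay":0,"az":0},{"gripper":1,"x":-0.8,"y":-2.5,"z":0,"ax":0,"ay":0,"az":0}]}}

```text
clock: 7.0
position: [502.7, -53.4, 311.2]
ee_rot: [1.0, 0.014, -0.002, -0.0]
contact_force: [0.0, 1.2, -3.0]
gripper_width: 27.2
grasp_force: 59.8
```

>>> {"op": "send_rows", "data": {"targets": [{"gripper":1,"x":-0.8,"y":-2.5,"z":0,"ax":0,"ay":0,"az":0},{"gripper":1,"x":-0.8,"y":-2.5,"z":0,"ax":0,"ay":0,"az":0},{"gripper":1,"x":-0.8,"y":-2.5,"z":0,"ax":0,"ay":0,"az":0},{"gripper":1,"x":-0.8,"y":-2.5,"z":0,"ax":0,"ay":0,"az":0},{"gripper":1,"x":-0.8,"y":-2.5,"z":0,"ax":0,"ay":0,"az":0}]}}

```text
clock: 7.42
position: [458.9, 70.5, 311.6]
ee_rot: [1.0, 0.014, -0.002, 0.0]
contact_force: [0.3, 0.3, -3.0]
gripper_width: 27.2
grasp_force: 59.8
```

>>> {"op": "send_rows", "data": {"targets": [{"gripper":1,"x":-0.7,"y":-2.5,"z":0,"ax":0,"ay":0,"az":0},{"gripper":1,"x":-0.6,"y":-2,"z":0,"ax":0,"ay":0,"az":0},{"gripper":1,"x":-0.6,"y":-2,"z":0,"ax":0,"ay":0,"az":0},{"gripper":1,"x":-0.3,"y":-1.2,"z":0,"ax":0,"ay":0,"az":0},{"gripper":1,"x":0,"y":-0.5,"z":0,"ax":0,"ay":0,"az":0}]}}

```text
clock: 7.83
position: [434.7, 152.0, 311.7]
ee_rot: [1.0, 0.015, -0.002, 0.001]
contact_force: [-0.2, -0.8, -2.8]
gripper_width: 27.0
grasp_force: 59.7
```

>>> {"op": "send_rows", "data": {"targets": [{"gripper":1,"x":0,"y":0,"z":0,"ax":0,"ay":0,"az":0},{"gripper":1,"x":0,"y":0,"z":0,"ax":0,"ay":0,"az":0},{"gripper":1,"x":0,"y":0,"z":0,"ax":0,"ay":0,"az":0},{"gripper":1,"x":0,"y":0,"z":0,"ax":0,"ay":0,"az":0}]}}

```text
clock: 8.17
position: [436.4, 149.9, 313.0]
ee_rot: [1.0, 0.014, -0.0, 0.0]
contact_force: [0.1, 0.2, -1.8]
gripper_width: 27.3
grasp_force: 59.7
```

```bash
python3 go.py 435.8 151.4 315; python3 wc.py w3;python3 - <<'E'
from h import *
I,D=arm.get_image('side');m=arm.camera_model('side');W=cloud(m,D);s=arm.read_state()['position']
cv2.imwrite('pics/s3.png',cv2.resize(I[40:240,150:350],(0,0),fx=3,fy=3)[...,::-1])
for src,W in(('side',W),('wrist',np.load('w3.npz')['W'])):
  for lo,hi in((-109,-74),(-56,-12),(-5,25)):
    k=(W[...,2]-s[2]>lo)&(W[...,2]-s[2]<hi)&(np.hypot(W[...,0]-s[0],W[...,1]-s[1])<40);P=W[k]
    if len(P):print(src,lo,len(P),np.percentile(P,[2,50,98],axis=0).round(1).tolist())
E
```

```text
t 8.17 pos [436.4 149.9 313. ] yaw 1.57 tilt [-6.e-04 -5.e-04 -1.e+00] w 27.3 F [ 0.1  0.2 -1.8] g 59.7
cm in tool [-0.055 -0.147 -0.197]
[[0.03, -0.95, -0.31, 516.13], [-1.0, -0.02, -0.01, 152.3], [0.0, 0.31, -0.95, 456.13], [0.0, 0.0, 0.0, 1.0]] 303.0392393137776
z [-421.68207304    2.19508137  400.02331482]
rim 18373
158.43105110213196 ((463.1777038574219, 151.82208251953125), (183.9111785888672, 214.3457794189453), 1.565940499305725)
side -109 117 [[424.1, 132.2, 205.6], [438.4, 137.0, 223.5], [452.5, 150.3, 238.8]]
side -56 39 [[436.6, 123.9, 261.1], [439.6, 128.9, 279.9], [442.6, 135.9, 299.5]]
side -5 77 [[428.1, 119.4, 309.3], [438.5, 127.2, 326.6], [449.3, 134.2, 337.8]]
wrist -109 422 [[434.6, 135.9, 207.8], [449.5, 150.1, 227.0], [451.6, 164.0, 239.2]]
wrist -56 1029 [[434.5, 128.6, 257.6], [439.2, 150.5, 269.4], [440.8, 171.4, 299.3]]
wrist -5 2644 [[442.5, 124.6, 311.2], [445.9, 150.4, 327.9], [448.2, 176.1, 337.9]]
```

View pics/w3.png

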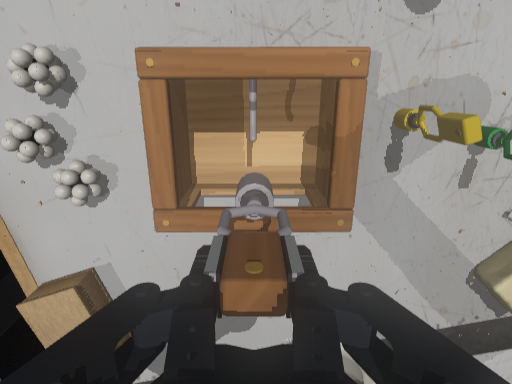

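View pics/s3.png

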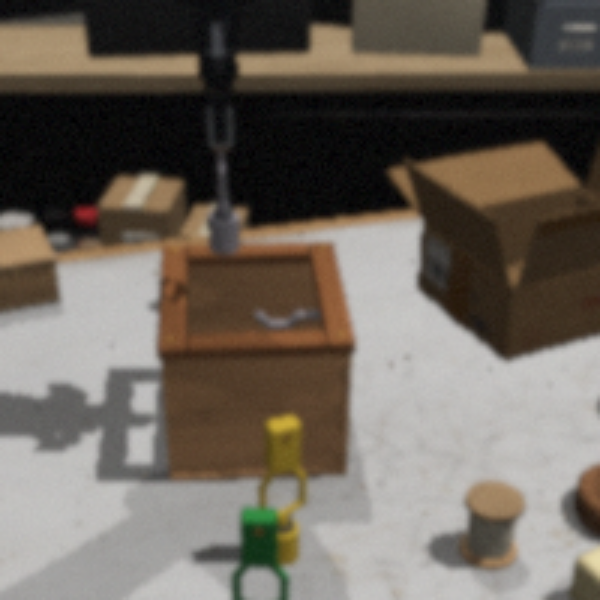

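The wrist view shows the gauge plug at (253,190) upright over the front part of the opening, with the hook straight behind it at (252,80)-(253,138). The side view agrees. The gauge centre measures about (436.8,150) and the rim (463.2,151.8). I nudge +2 mm in y and descend.

>>> {"op": "send_rows", "data": {"targets": [{"gripper":1,"x":0,"y":-0.1,"z":1,"ax":0,"ay":0,"az":0},{"gripper":1,"x":0,"y":-0.1,"z":1.5,"ax":0,"ay":0,"az":0},{"gripper":1,"x":0,"y":0,"z":1.5,"ax":0,"ay":0,"az":0},{"gripper":1,"x":0,"y":0,"z":1.5,"ax":0,"ay":0,"az":0},{"gripper":1,"x":0,"y":0,"z":1.5,"ax":0,"ay":0,"az":0}]}}

```text
clock: 8.68
position: [436.1, 152.3, 241.9]
ee_rot: [1.0, 0.014, -0.0, 0.0]
contact_force: [-0.5, -0.4, -2.8]
gripper_width: 27.1
grasp_force: 59.9
```

>>> {"op": "send_rows", "data": {"targets": [{"gripper":1,"x":0,"y":0,"z":1.5,"ax":0,"ay":0,"az":0},{"gripper":1,"x":0,"y":0,"z":1.5,"ax":0,"ay":0,"az":0},{"gripper":1,"x":0,"y":0,"z":1.5,"ax":0,"ay":0,"az":0},{"gripper":1,"x":0,"y":0,"z":1.2,"ax":0,"ay":0,"az":0},{"gripper":1,"x":0,"y":0,"z":1,"ax":0,"ay":0,"az":0}]}}

```text
clock: 9.1
position: [435.7, 152.0, 174.6]
ee_rot: [1.0, 0.014, -0.001, 0.0]
contact_force: [1.0, -0.2, -2.3]
gripper_width: 27.2
grasp_force: 59.8
```

>>> {"op": "send_rows", "data": {"targets": [{"gripper":1,"x":0,"y":0,"z":0.8,"ax":0,"ay":0,"az":0},{"gripper":1,"x":0,"y":0,"z":0.7,"ax":0,"ay":0,"az":0},{"gripper":1,"x":0,"y":0,"z":0.5,"ax":0,"ay":0,"az":0},{"gripper":1,"x":0,"y":0,"z":0,"ax":0,"ay":0,"az":0},{"gripper":1,"x":0,"y":0,"z":0,"ax":0,"ay":0,"az":0}]}}

```text
clock: 9.52
position: [436.5, 152.7, 156.3]
ee_rot: [1.0, 0.014, 0.0, 0.0]
contact_force: [0.3, 0.5, -2.5]
gripper_width: 27.5
grasp_force: 59.7
```

>>> {"op": "send_rows", "data": {"targets": [{"gripper":1,"x":0,"y":0,"z":0,"ax":0,"ay":0,"az":0},{"gripper":1,"x":0,"y":0,"z":0,"ax":0,"ay":0,"az":0}]}}

```text
clock: 9.68
position: [436.7, 152.9, 156.9]
ee_rot: [1.0, 0.014, 0.001, -0.0]
contact_force: [-0.3, -0.0, -2.2]
gripper_width: 27.2
grasp_force: 59.7
```

```bash
python3 go.py 489.8 152.7 155.6; python3 wc.py w4;python3 - <<'E'
from h import *
s=arm.read_state()['position'];W=np.load('w4.npz')['W']
for lo,hi in((-56,-12),(-5,25)):
    k=(W[...,2]-s[2]>lo)&(W[...,2]-s[2]<hi)&(abs(W[...,0]-s[0])<18)&(abs(W[...,1]-s[1])<30);P=W[k]
    if len(P):print(lo,len(P),np.percentile(P,[2,50,98],axis=0).round(1).tolist())
E
```

```text
t 9.68 pos [436.7 152.9 156.9] yaw 1.64 tilt [ 1.3e-03  8.0e-04 -1.0e+00] w 27.2 F [-0.3 -0.  -2.2] g 59.7
cm in tool [5.308 0.176 0.14 ]
[[0.03, -0.95, -0.31, 516.16], [-1.0, -0.03, -0.01, 155.24], [-0.0, 0.31, -0.95, 300.14], [0.0, 0.0, 0.0, 1.0]] 303.0392393137776
z [ -0.26874382 157.12321674 243.95005287]
rim 64222
158.3503611656267 ((461.76123046875, 151.5468292236328), (182.35926818847656, 214.37474060058594), 1.7931938171386719)
-56 1029 [[434.7, 131.6, 101.5], [439.5, 152.8, 113.1], [441.2, 174.4, 143.2]]
-5 2607 [[442.8, 127.6, 155.0], [446.1, 153.2, 171.5], [448.4, 179.1, 181.5]]
```

View pics/w4.png

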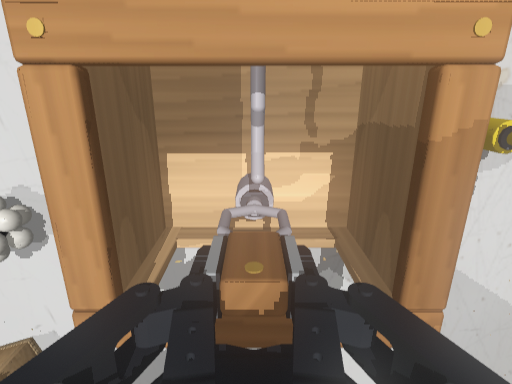

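The gauge is inside, with the hook at (257,65-183) dead in line and the plug below in front of the tip. Height 157 puts the hook within the eye, so I move towards +x.

>>> {"op": "send_rows", "data": {"targets": [{"gripper":1,"x":0.5,"y":0.1,"z":0,"ax":0,"ay":0,"az":0},{"gripper":1,"x":0.8,"y":0,"z":0,"ax":0,"ay":0,"az":0},{"gripper":1,"x":0.8,"y":0,"z":0,"ax":0,"ay":0,"az":0},{"gripper":1,"x":0.8,"y":0,"z":0,"ax":0,"ay":0,"az":0},{"gripper":1,"x":0.8,"y":0,"z":0,"ax":0,"ay":0,"az":0}]}}

```text
clock: 10.15
position: [474.5, 152.8, 156.3]
ee_rot: [1.0, 0.014, 0.0, -0.0]
contact_force: [0.1, -0.8, -2.9]
gripper_width: 27.4
grasp_force: 59.8
```

>>> {"op": "send_rows", "data": {"targets": [{"gripper":1,"x":0.6,"y":0,"z":0,"ax":0,"ay":0,"az":0},{"gripper":1,"x":0.5,"y":0,"z":0,"ax":0,"ay":0,"az":0},{"gripper":1,"x":0.3,"y":0,"z":0,"ax":0,"ay":0,"az":0},{"gripper":1,"x":0.2,"y":0,"z":0,"ax":0,"ay":0,"az":0},{"gripper":1,"x":0,"y":0,"z":0,"ax":0,"ay":0,"az":0}]}}

```text
clock: 10.57
position: [489.6, 153.1, 156.2]
ee_rot: [1.0, 0.014, -0.0, 0.0]
contact_force: [-0.3, -0.1, -1.3]
gripper_width: 27.3
grasp_force: 59.8
```

>>> {"op": "send_rows", "data": {"targets": [{"gripper":1,"x":0,"y":0,"z":0,"ax":0,"ay":0,"az":0},{"gripper":1,"x":0,"y":0,"z":0,"ax":0,"ay":0,"az":0},{"gripper":1,"x":0,"y":0,"z":0,"ax":0,"ay":0,"az":0}]}}

```text
clock: 10.82
position: [489.0, 153.1, 156.4]
ee_rot: [1.0, 0.014, -0.0, -0.0]
contact_force: [-0.8, -1.0, -2.5]
gripper_width: 27.2
grasp_force: 59.8
```

```bash
python3 go.py 489.8 152.7 134
```

```text
t 10.82 pos [489.  153.1 156.4] yaw 1.64 tilt [-1.e-04  0.e+00 -1.e+00] w 27.2 F [-0.8 -1.  -2.5] g 59.8
cm in tool [0.076 0.046 2.238]
```

>>> {"op": "send_rows", "data": {"targets": [{"gripper":1,"x":0.1,"y":0,"z":0.4,"ax":0,"ay":0,"az":0},{"gripper":1,"x":0,"y":0,"z":0.5,"ax":0,"ay":0,"az":0},{"gripper":1,"x":0,"y":0,"z":0.5,"ax":0,"ay":0,"az":0},{"gripper":1,"x":0,"y":0,"z":0.4,"ax":0,"ay":0,"az":0},{"gripper":1,"x":0,"y":0,"z":0.2,"ax":0,"ay":0,"az":0}]}}

```text
clock: 11.23
position: [489.8, 152.9, 135.2]
ee_rot: [1.0, 0.014, -0.001, 0.0]
contact_force: [-0.8, 0.7, -2.6]
gripper_width: 27.3
grasp_force: 59.8
```

>>> {"op": "send_rows", "data": {"targets": [{"gripper":1,"x":0,"y":0,"z":0,"ax":0,"ay":0,"az":0},{"gripper":1,"x":0,"y":0,"z":0,"ax":0,"ay":0,"az":0}]}}

```text
clock: 11.4
position: [490.3, 153.2, 136.1]
ee_rot: [1.0, 0.014, -0.0, 0.0]
contact_force: [-0.9, 0.7, -1.6]
gripper_width: 27.5
grasp_force: 59.8
```

>>> {"op": "send_rows", "data": {"targets": [{"gripper":1,"x":0,"y":0,"z":0.1,"ax":0,"ay":0,"az":0},{"gripper":1,"x":0,"y":0,"z":0,"ax":0,"ay":0,"az":0}]}}

```text
clock: 11.57
position: [490.4, 153.3, 135.4]
ee_rot: [1.0, 0.014, 0.0, -0.0]
contact_force: [-0.0, -0.4, -2.3]
gripper_width: 27.5
grasp_force: 59.8
```

>>> {"op": "send_rows", "data": {"targets": [{"gripper":1,"x":0,"y":0,"z":0.1,"ax":0,"ay":0,"az":0},{"gripper":1,"x":0,"y":0,"z":0,"ax":0,"ay":0,"az":0}]}}

```text
clock: 11.73
position: [490.3, 153.2, 134.3]
ee_rot: [1.0, 0.014, -0.0, -0.0]
contact_force: [0.0, -0.0, -2.5]
gripper_width: 27.5
grasp_force: 59.8
```

Not in contact yet, so I continue in 0.5 mm steps.

>>> {"op": "send_rows", "data": {"targets": [{"gripper":1,"x":0,"y":0,"z":0.05,"ax":0,"ay":0,"az":0},{"gripper":1,"x":0,"y":0,"z":0,"ax":0,"ay":0,"az":0}]}}

```text
clock: 11.9
position: [490.3, 153.2, 133.8]
ee_rot: [1.0, 0.014, -0.0, -0.0]
contact_force: [0.5, -0.4, -2.8]
gripper_width: 27.2
grasp_force: 59.8
```

>>> {"op": "send_rows", "data": {"targets": [{"gripper":1,"x":0,"y":0,"z":0.05,"ax":0,"ay":0,"az":0},{"gripper":1,"x":0,"y":0,"z":0,"ax":0,"ay":0,"az":0},{"gripper":1,"x":0,"y":0,"z":0,"ax":0,"ay":0,"az":0}]}}

```text
clock: 12.15
position: [490.4, 153.2, 133.4]
ee_rot: [1.0, 0.014, 0.0, -0.0]
contact_force: [-0.4, -0.3, -2.3]
gripper_width: 27.3
grasp_force: 59.8
```

>>> {"op": "send_rows", "data": {"targets": [{"gripper":1,"x":0,"y":0,"z":0.05,"ax":0,"ay":0,"az":0},{"gripper":1,"x":0,"y":0,"z":0,"ax":0,"ay":0,"az":0}]}}

```text
clock: 12.32
position: [490.4, 153.2, 133.2]
ee_rot: [1.0, 0.014, 0.0, 0.0]
contact_force: [-0.9, 0.0, 0.2]
gripper_width: 27.5
grasp_force: 60.0
```

>>> {"op": "send_rows", "data": {"targets": [{"gripper":1,"x":0,"y":0,"z":0.05,"ax":0,"ay":0,"az":0},{"gripper":1,"x":0,"y":0,"z":0,"ax":0,"ay":0,"az":0},{"gripper":1,"x":0,"y":0,"z":0,"ax":0,"ay":0,"az":0}]}}

```text
clock: 12.57
position: [490.5, 153.3, 132.9]
ee_rot: [1.0, 0.014, 0.0, -0.0]
contact_force: [-2.2, 0.1, 3.7]
gripper_width: 27.3
grasp_force: 60.4
```

Contact at 132.9, with the hook carrying it. I release gently.

>>> {"op": "send_rows", "data": {"targets": [{"gripper":0.2,"x":0,"y":0,"z":0,"ax":0,"ay":0,"az":0},{"gripper":0,"x":0,"y":0,"z":0,"ax":0,"ay":0,"az":0},{"gripper":-0.2,"x":0,"y":0,"z":0,"ax":0,"ay":0,"az":0},{"gripper":-0.3,"x":0,"y":0,"z":0,"ax":0,"ay":0,"az":0},{"gripper":-0.3,"x":0,"y":0,"z":0,"ax":0,"ay":0,"az":0}]}}

```text
clock: 12.98
position: [490.4, 153.2, 132.2]
ee_rot: [1.0, 0.014, -0.0, -0.0]
contact_force: [-0.2, 0.5, -0.1]
gripper_width: 55.5
grasp_force: 0.0
```

>>> {"op": "send_rows", "data": {"targets": [{"gripper":-0.3,"x":0,"y":0,"z":0,"ax":0,"ay":0,"az":0},{"gripper":-0.3,"x":0,"y":0,"z":0,"ax":0,"ay":0,"az":0},{"gripper":-0.3,"x":0,"y":0,"z":0,"ax":0,"ay":0,"az":0},{"gripper":-0.3,"x":0,"y":0,"z":0,"ax":0,"ay":0,"az":0}]}}

```text
clock: 13.32
position: [490.3, 153.2, 132.3]
ee_rot: [1.0, 0.014, 0.0, -0.0]
contact_force: [0.3, -0.1, 0.8]
gripper_width: 55.4
grasp_force: 0.0
```

```bash
python3 go.py; python3 wc.py w5
```

```text
t 13.32 pos [490.3 153.2 132.3] yaw 1.63 tilt [ 1.e-04  0.e+00 -1.e+00] w 55.4 F [ 0.3 -0.1  0.8] g 0.0
[[0.03, -0.95, -0.31, 569.97], [-1.0, -0.03, -0.01, 155.62], [0.0, 0.31, -0.95, 275.43], [0.0, 0.0, 0.0, 1.0]] 303.0392393137776
z [ -0.73504912 108.26309643 219.52125842]
rim 51223
158.2993231860858 ((489.44683837890625, 152.5748291015625), (132.48580932617188, 214.00106811523438), 1.8272868394851685)
```

View pics/w5.png

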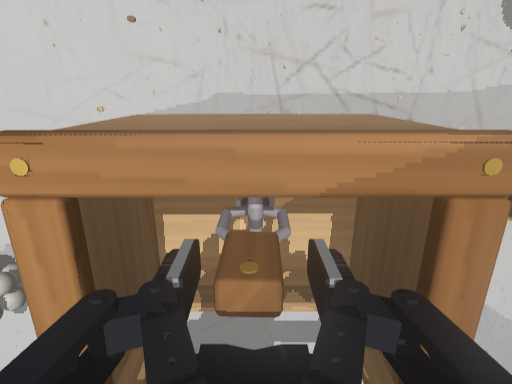

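The gauge hangs on the hook at (250,265), with both fingers clear of it. I retreat straight up.

>>> {"op": "send_rows", "data": {"targets": [{"gripper":-0.3,"x":0,"y":0,"z":-0.8,"ax":0,"ay":0,"az":0},{"gripper":-0.3,"x":0,"y":0,"z":-1.5,"ax":0,"ay":0,"az":0},{"gripper":-0.3,"x":0,"y":0,"z":-2,"ax":0,"ay":0,"az":0},{"gripper":-0.3,"x":0,"y":0,"z":-2,"ax":0,"ay":0,"az":0},{"gripper":-0.3,"x":0,"y":0,"z":-2,"ax":0,"ay":0,"az":0}]}}

```text
clock: 13.78
position: [490.3, 153.1, 216.8]
ee_rot: [1.0, 0.014, 0.0, -0.0]
contact_force: [-0.5, 0.8, -0.4]
gripper_width: 55.4
grasp_force: 0.0
```

>>> {"op": "send_rows", "data": {"targets": [{"gripper":-0.3,"x":0,"y":0,"z":-2,"ax":0,"ay":0,"az":0},{"gripper":-0.3,"x":0,"y":0,"z":-2,"ax":0,"ay":0,"az":0},{"gripper":-0.3,"x":0,"y":0,"z":-2,"ax":0,"ay":0,"az":0},{"gripper":-0.3,"x":0,"y":0,"z":-1.5,"ax":0,"ay":0,"az":0},{"gripper":-0.3,"x":0,"y":0,"z":-1,"ax":0,"ay":0,"az":0}]}}

```text
clock: 14.2
position: [490.8, 153.3, 303.0]
ee_rot: [1.0, 0.014, 0.002, -0.001]
contact_force: [0.5, 0.1, -0.9]
gripper_width: 55.3
grasp_force: 0.0
```

>>> {"op": "send_rows", "data": {"targets": [{"gripper":-0.3,"x":0,"y":0,"z":0,"ax":0,"ay":0,"az":0},{"gripper":-0.3,"x":0,"y":0,"z":0,"ax":0,"ay":0,"az":0},{"gripper":-0.3,"x":0,"y":0,"z":0,"ax":0,"ay":0,"az":0},{"gripper":-0.3,"x":0,"y":0,"z":0,"ax":0,"ay":0,"az":0},{"gripper":-0.3,"x":0,"y":0,"z":0,"ax":0,"ay":0,"az":0}]}}

```text
clock: 14.62
position: [489.9, 153.0, 299.2]
ee_rot: [1.0, 0.014, -0.001, 0.001]
contact_force: [0.7, 0.3, 0.2]
gripper_width: 55.6
grasp_force: 0.0
```

```bash
python3 go.py; python3 wc.py w6; python3 - <<'E'
from h import *
W=np.load('w6.npz')['W']
k=(abs(W[...,0]-490)<25)&(abs(W[...,1]-152.7)<25)&(W[...,2]>168)&(W[...,2]<180);P=W[k]
print(len(P),P.mean(0) if len(P) else '',cv2.minAreaRect(P[:,:2].astype(np.float32)) if len(P)>3 else '')
E
```

```text
t 14.62 pos [489.9 153.  299.2] yaw 1.63 tilt [-0.0019 -0.0012 -1.    ] w 55.6 F [0.7 0.3 0.2] g 0.0
[[0.03, -0.95, -0.31, 569.86], [-1.0, -0.03, -0.01, 155.58], [0.0, 0.31, -0.95, 442.18], [0.0, 0.0, 0.0, 1.0]] 303.0392393137776
z [ -1.50757815   1.57703784 386.3911388 ]
rim 15963
158.37500418905972 ((462.9349365234375, 151.74168395996094), (184.10838317871094, 214.20779418945312), 1.5852382183074951)
590 [492.3529268  155.73055834 174.49134617] ((491.76409912109375, 155.8824005126953), (18.163320541381836, 27.06847381591797), 1.1850491762161255)
```

View pics/w6.png

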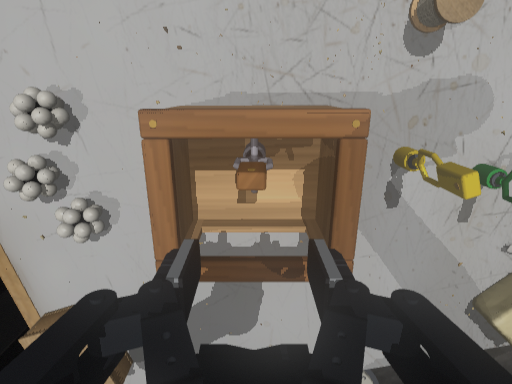

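It hangs on the hook at (252,165), with its top at z 174.5 against 175 expected, and nearly upright. I let it settle and hand in.

>>> {"op": "send_rows", "data": {"targets": [{"gripper":-0.3,"x":0,"y":0,"z":0,"ax":0,"ay":0,"az":0},{"gripper":-0.3,"x":0,"y":0,"z":0,"ax":0,"ay":0,"az":0},{"gripper":-0.3,"x":0,"y":0,"z":0,"ax":0,"ay":0,"az":0},{"gripper":-0.3,"x":0,"y":0,"z":0,"ax":0,"ay":0,"az":0},{"gripper":-0.3,"x":0,"y":0,"z":0,"ax":0,"ay":0,"az":0}]}}

```text
clock: 15.08
position: [490.3, 153.2, 300.3]
ee_rot: [1.0, 0.014, 0.0, -0.0]
contact_force: [-0.4, 0.1, -0.8]
gripper_width: 55.6
grasp_force: 0.0
```

>>> {"op": "send_rows", "data": {"targets": [{"gripper":-0.3,"x":0,"y":0,"z":0,"ax":0,"ay":0,"az":0},{"gripper":-0.3,"x":0,"y":0,"z":0,"ax":0,"ay":0,"az":0},{"gripper":-0.3,"x":0,"y":0,"z":0,"ax":0,"ay":0,"az":0},{"gripper":-0.3,"x":0,"y":0,"z":0,"ax":0,"ay":0,"az":0},{"gripper":-0.3,"x":0,"y":0,"z":0,"ax":0,"ay":0,"az":0}]}}

```text
clock: 15.5
position: [490.3, 153.2, 300.3]
ee_rot: [1.0, 0.014, -0.0, 0.0]
contact_force: [0.5, 0.4, 0.0]
gripper_width: 55.5
grasp_force: 0.0
```

```bash
python3 -c "
from bench import arm
print(arm.job_done())"
```

```text
the job is handed in; nothing more can be done
None
```

The slim gauge hangs freely by its eye on the hook inside the cabinet, with no sign of contact with the rim and the thick gauge never approached; the job was handed in at 15.5 s, and no verdict came back.

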